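Take the stirrup link out of its pigtail safety hook and put the tackle away

TASK

The lifting tackle is still hooked together on the stand: leaving the hook hanging on the stand's arm, lift and turn the stirrup link out of the hook's coil, easing off wherever it binds instead of forcing it. Then take the hook off the arm as well, and put link and hook away in the tray, one to a compartment, lowering them in rather than dropping them from a height. Leave the lens tube, the mirror mount and the beaker where they stand.

Things in the scene. Friction and masses are not known exactly. Their poses are not given: they have to be found in the camera images.
- rod_seat (a point): Mid-point of the seat on the stand's level steel rod (10 mm thick, axis 325 mm up), where the hook's eye hangs in an 11 mm wide groove between two collars of 18 mm diameter. x: along the rod towards the fixed 25 mm pillar, 140 mm away; z up. The rod ends at x = -12 mm, with one collar: to come off, the hook is raised 9 mm (5 to 13) and drawn along -x by 35 mm.
- stand: The fixed stand: black base plate 130 x 100 x 12 mm, steel pillar 348 mm tall on its z axis (origin at its foot), arm towards -x at 325 mm height. Axes as rod_seat.
- hook_barrel (a point): Middle of the hook's round swivel barrel, where it is gripped: 18 mm diameter, 36 mm long, 70 mm above the coil centre and 40 mm below the eye's centre. Axes of the hook.
- hook_eye (a point): Centre of the hook's closed eye, 110 mm above the coil centre: 28 mm wide inside, 44 mm outside, in the hook's y-z plane.
- link_grip (a point): Grip point on the flat tongue of the steel stirrup link (0.1 to 0.21 kg, 140 mm tall, 76 mm wide). z: up to the bow; x: along the width. The tongue is 32 mm wide (x), 10 mm thick (y), from 18 mm below to 34 mm above this point. As hung the link's x is within 10 degrees of the hook's x.
- link_bow (a point): Crown of the link's bow (bar centre), 118 mm above link_grip: 8 mm bar, half circle of radius 34 mm, window 60 mm wide, 74 mm high. As hung it lies 12 mm below the coil's centre (origin of hook); lifted about 27 mm it meets the coil's top and would lift the hook. From 5 to 10 mm over the coil's centre it turns freely.
- link: The link; origin and axes as link_grip. Way out: crown 5 to 10 mm over the coil's centre, turn the link clockwise seen from above until it stands 75 degrees (60 to 85) from the coil's x axis, raise it through the gap until the crown is 34 mm over the coil's centre, draw it off the tip along the coil's -x by 60 mm or more.
- hook: The steel pigtail hook (about 0.35 kg, 156 mm tall, 8 mm bar). Origin: centre of its coil; z up to the eye; x level, along the rod. Shank and coil turn very stiffly (0.3 N m) in the swivel barrel and stand up to 37 degrees to either side of these axes; this is not given: look, or feel for it. Pushed, the hook turns and swings on the rod. Where the link binds, ease off: over 12 N is forcing.
- coil_top (a point): Point on the hook's z axis 24 mm over the coil's centre. The coil is one upright helical turn, radius 20 mm to the bar's middle; it starts over the centre at x = +11 mm (shank side), runs down on the +y side, bottom at x = 0, up on the -y side, free tip over the centre at x = -11. Shank and tip leave a clear gap of 14 mm along x: a bar lying about along y rises through it, a bar along x cannot.
- bin_left (a point): Centre of the inner floor of the +y compartment of the fixed grey tray: 194 mm (x) by 236 mm (y), 50 mm high, walls and floor 4 mm. Each compartment is 186 mm (x) by 112 mm (y) and 46 mm deep. Axes of the tray, z up.
- bin_right (a point): The same for the tray's -y compartment, 116 mm from bin_left.
- lens_tube_mid (a point): Centre of a black lens tube standing near, 31 mm diameter, 28 mm tall; stays where it is.
- mirror_mount_mid (a point): Centre of a black mirror mount standing near, 39 x 45 x 48 mm; stays where it is.
- beaker_mid (a point): Centre of a small beaker standing near, 44 mm diameter, 56 mm tall; stays where it is.
Things that resemble listed ones, but are neither listed nor needed, are in the scene too. Of the things shaped like the link, the bare steel one is meant.

How it is judged (in metres and radians):
On the way:
1. the link is clear of the hook, which still hangs on the arm (distance between link_bow and hook_barrel above 0.12 m and distance between hook_eye and rod_seat below 0.03 m), for 0.2 s.
At the end, for the whole second after the job is handed in: Link and hook lie at rest in the tray, one in each compartment (either way round): grip point and crown of the link, and barrel and eye of the hook, are all between the walls of that part's own compartment and less than 60 mm above the table, and both are released (((y of link_grip in the frame of bin_left between -0.056 and 0.056 m and y of link_bow in the frame of bin_left between -0.056 and 0.056 m and y of hook_barrel in the frame of bin_right between -0.056 and 0.056 m and y of hook_eye in the frame of bin_right between -0.056 and 0.056 m) or (y of link_grip in the frame of bin_right between -0.056 and 0.056 m and y of link_bow in the frame of bin_right between -0.056 and 0.056 m and y of hook_barrel in the frame of bin_left between -0.056 and 0.056 m and y of hook_eye in the frame of bin_left between -0.056 and 0.056 m)) and x of link_grip in the frame of bin_left between -0.093 and 0.093 m and x of link_bow in the frame of bin_left between -0.093 and 0.093 m and x of hook_barrel in the frame of bin_left between -0.093 and 0.093 m and x of hook_eye in the frame of bin_left between -0.093 and 0.093 m and height (world z) of each of link_grip, link_bow, hook_barrel, hook_eye below 0.06 m and linear speed of each of link, hook below 0.03 m/s); the robot touches nothing.
It fails at once if the lens tube, the mirror mount or the beaker is moved by more than 25 mm (distance of any of lens_tube_mid, mirror_mount_mid, beaker_mid from where it was at the start of the episode above 0.025 m).
It fails at once if link or hook is dropped from a height (faster than 1.4 m/s) (linear speed of any of link, hook above 1.4 m/s).
It fails at once if the link is forced against the hook (over 12 N) (contact force between link and hook above 12 N).
It also fails if it takes over 72 s, if anything falls off the work surface, if the arm or the gripper's body presses on something with over 40 N, if the wrist force passes 120 N, or if a joint passes its speed limit or range.

ROBOT

A 7-joint arm with a two-finger parallel gripper is mounted at the origin on a cart in front of the work surface, level with it; the furniture and walls round the work are solid. World frame = base frame: x ahead of the robot, y to its left, z up, the work surface at z = 0. Lengths are in mm, angles in rad, forces in N, time in s.
With the tool pointing down it reaches from about 350 to 900 mm from the base axis. Payload 8.1 kg.
Tool frame: the origin (TCP) lies between the finger pads; the fingertips stand 19 mm ahead of it and the grasp point (between the pads) is the TCP (arm.nose_length is the distance from the TCP to the fingertips, in mm); z points along the fingers, y is the line along which they close (so a half turn about z gives the same grasp; the last joint's range is limited). The gripper opens to 92 mm and grips with 3 to 60 N. Pads are 19 mm wide; open, the fingers measure 130 mm over their backs; the gripper's body (75 mm by 190 mm) begins 47 mm behind the grasp point.
Start: joints at [-1.285, 0.434, 0.025, 1.573, -0.012, 1.134, -0.075], TCP at [236.951, 578.355, 245.742] pointing down, gripper open.
Joint ranges: [-2.62, 2.62], [-0.44, 2.09], [-1.27, 1.32], [0.08, 2.57], [-1.32, 4.46], [0.12, 2], [-2.74, 2.74]. Speed limits (rad/s): [2.22, 2.22, 3.01, 3.01, 3.14, 3.14, 3.14].

INTERFACE

Orientations are given as a 3x3 rotation matrix whose columns are the frame's x, y, z axes.
In Python, from rig import arm, jaws, capture, sign_off, status gives the robot as it stands. Calls block until the motion is done:
- arm.move_ptp(position, orientation): joint-space move of the TCP to a pose.
- arm.servo_line(position, feed=150, rotation=None, guard=None): straight line of the TCP; rotation=None keeps the orientation; feed is the mean speed in mm/s. With guard (N) it stops when the force on the tool has changed by that much, and returns True; else False.
- arm.set_joints(angles): joint-space move.
- jaws.release() and jaws.grab(squeeze=None): open the fingers fully, or close them until they stop; squeeze is the grip in N (None keeps the last).
- arm.wait(seconds).
- arm.inverse_kinematics(position, orientation): joint angles nearest the present ones, or None.
- capture(name): name is "side" or "top" or "wrist"; returns a dict with "img" (420x560x3 uint8, red, green, blue), "range_z" (420x560 float32, mm along the optical axis (not along the pixel's ray), 0 where there is no reading), "fx", "fy", "cx", "cy" (pixels), "distortion" ([k1, k2, p1, p2, k3] as OpenCV has them; the pictures are not rectified), "R" (3x3) and "t" (3): a world point X has camera coordinates R X + t. Camera axes: x right, y down, z forward; pixel columns grow to the right and rows downward; lengths in mm; the calibration is good to about 2 mm. A picture is of the moment at which its call begins.
A pose or a line that the arm cannot do raises arm.MotionError and nothing moves.
- sign_off(): hands the job in; it is judged then, once.
Readings, each from a call of its own:
- status.read_time_s(): time.
- status.read_joint_positions(): joint angles.
- status.read_dq(): joint speeds.
- status.read_joint_efforts(): joint torques, N m.
- status.read_tool_pos(): TCP position.
- status.read_tool_rot(): TCP orientation.
- status.read_ft_force(): force on the tool from outside, world axes, zero at the start.
- status.read_ft_torque(): the same for the moment, N m.
- status.read_finger_gap(): finger opening in mm.
- status.read_grip_force(): force on a finger pad.
Only numpy, scipy, OpenCV 4.12 (cv2) and the standard library are available. Lean on these libraries where they do the work, as an engineer would, in place of code of your own. Each camera call takes 0.05 s, during which the arm holds its last target. There are 200 camera calls.

## Working session

There is one attempt and no reset: what is moved stays moved. The work goes in short steps, each a Python script; the robot and the scene stay as the last script left them, time stands still between calls to the robot, and variables do not carry over. Pictures are saved under pics/ and viewed, at most 14 in all, crops included, and the job is handed in when it is done.

```bash
mkdir -p pics; ls
cat > h.py <<'E'
import numpy as np, cv2
from rig import arm, jaws, capture, sign_off, status
def save(c,n): cv2.imwrite('pics/'+n,cv2.cvtColor(c['img'],cv2.COLOR_RGB2BGR))
def cloud(c):
    h,w=c['range_z'].shape
    u,v=np.meshgrid(np.arange(w),np.arange(h))
    K=np.array([[c['fx'],0,c['cx']],[0,c['fy'],c['cy']],[0,0,1.]])
    p=cv2.undistortPoints(np.stack([u,v],-1).reshape(-1,1,2).astype(np.float64),K,np.array(c['distortion'])).reshape(h,w,2)
    z=c['range_z'].astype(float)
    P=np.dstack([p*z[...,None],z])
    W=(P-np.array(c['t']))@np.array(c['R'])
    W[z<=0]=np.nan
    return W
E
python3 - <<'E'
from h import *
import pickle
for n in ('side','top','wrist'):
    c=capture(n); save(c,n+'0.png'); pickle.dump({k:c[k] for k in c},open(n+'0.pkl','wb'))
    print(n, -np.array(c['R']).T@c['t'], np.array(c['R'])[2], c['fx'])
a=cv2.imread('pics/side0.png');
print(status.read_time_s(),status.read_tool_rot())
E
```

```text
pics
side [   45.13029913 -1009.45715868   872.6513787 ] [ 0.38514074  0.75964299 -0.52403161] 428.44167849513127
top [ 363.67623856  -60.2238865  1407.11581274] [ 0.14824044  0.00999227 -0.98890087] 535.1678478911916
wrist [174.84938345 602.66324489 383.57132105] [ 0.23038557 -0.09654131 -0.96829864] 324.55525809451547
0.15 [[-9.25314033e-01  3.79201558e-01 -3.44040746e-04]
 [ 3.79201696e-01  9.25313326e-01 -1.15043342e-03]
 [-1.17900660e-04 -1.19497302e-03 -9.99999279e-01]]
```

View pics/side0.png

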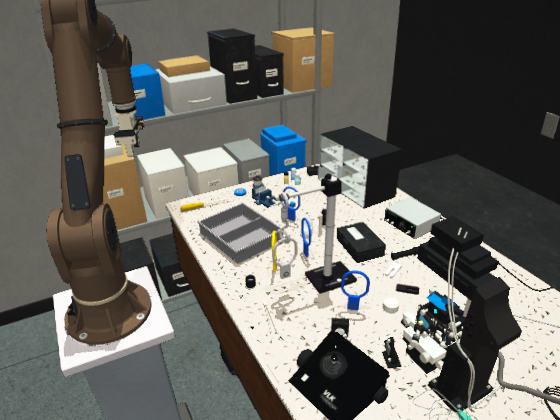

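View pics/top0.png

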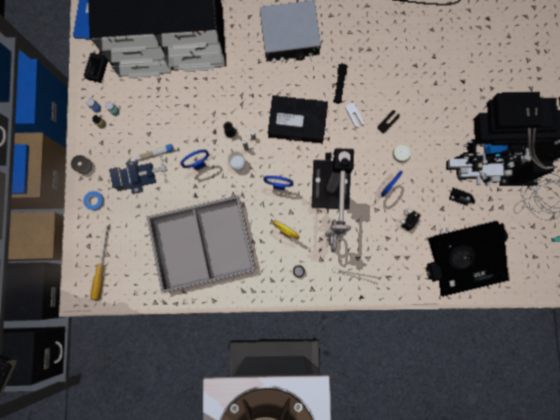

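Run:
```python
from h import *
import pickle
c=pickle.load(open('top0.pkl','rb')); W=cloud(c)
def show(m,n):
    p=W[m]; print(n,len(p),p.min(0).round(),p.max(0).round(),np.median(p,0).round())
z=W[...,2]
for (v,u) in [(160,343),(185,340),(210,341),(230,339),(240,337),(185,318),(300,299),(270,299),(160,237),(220,411),(129,230)]:
    print(u,v,W[v,u].round())
# rod: z 318..345 near
reg=np.zeros(z.shape,bool); reg[145:265,315:365]=1
m=reg&(z>312)&(z<355); show(m,'rod'); 
p=W[m&(z<334)]; 
for x in np.arange(p[:,0].min(),p[:,0].max(),10):
    q=p[(p[:,0]>=x)&(p[:,0]<x+10)]
    if len(q): print(x.round(),len(q),q[:,1:].mean(0).round(1),np.ptp(q[:,1]).round(),q[:,2].max().round(1))
m=reg&(z>342)&(z<356); show(m,'pillar')
# tray
reg[:]=0; reg[190:300,140:270]=1
m=(reg&(z>40)&(z<60)).astype(np.uint8); 
q=W[m>0][:,:2].astype(np.float32); print('tray',cv2.minAreaRect(q), cv2.boxPoints(cv2.minAreaRect(q)))
s=pickle.load(open('side0.pkl','rb')); W=cloud(s)
for (v,u) in [(265,286),(268,286),(272,285),(240,277),(250,297),(228,283),(215,283),(197,285),(190,310),(235,305),(282,251)]: print(u,v,W[v,u].round())
a=cv2.cvtColor(s['img'],cv2.COLOR_RGB2BGR)[170:290,235:365]; cv2.imwrite('pics/side0c.png',cv2.resize(a,None,fx=5,fy=5,interpolation=cv2.INTER_CUBIC))
```

```text
343 160 [ 619. -176.  362.]
340 185 [ 575. -172.  329.]
341 210 [ 522. -172.  332.]
339 230 [ 481. -166.  337.]
337 240 [ 492. -193.    1.]
318 185 [ 638. -147.   12.]
299 300 [338. -90.   4.]
299 270 [415. -91.  15.]
237 160 [708.  67.  22.]
411 220 [ 535. -378.   48.]
230 129 [781.  81.  61.]
rod 880 [ 476. -200.  312.] [ 649. -143.  355.] [ 606. -174.  336.]
476.0 50 [-171.2  328.3] 39.0 333.9
486.0 37 [-165.9  328.9] 40.0 333.4
496.0 22 [-171.   329.2] 17.0 333.5
506.0 24 [-172.2  327.9] 8.0 332.7
516.0 25 [-172.4  329.4] 8.0 333.2
526.0 25 [-172.7  329.5] 9.0 333.5
536.0 22 [-173.6  328.6] 9.0 332.2
546.0 22 [-175.3  329.3] 9.0 332.5
556.0 25 [-175.7  330.1] 9.0 333.4
566.0 21 [-175.9  329.6] 9.0 332.8
576.0 26 [-176.5  329.1] 8.0 332.9
586.0 23 [-176.8  330.1] 9.0 333.4
596.0 46 [-181.7  326.3] 30.0 332.9
606.0 17 [-163.5  324.5] 14.0 333.5
616.0 4 [-159.5  327.1] 0.0 327.7
626.0 7 [-157.1  324.9] 18.0 333.1
636.0 2 [-152.3  323.7] 18.0 332.4
pillar 361 [ 605. -200.  342.] [ 649. -144.  356.] [ 630. -178.  345.]
tray ((487.0299072265625, 160.041015625), (203.25840759277344, 244.27621459960938), 12.121190071105957) [[362.0199   258.116   ]
 [413.31305   19.285782]
 [612.0399    61.966034]
 [560.74677  300.79626 ]]
286 265 [ 491. -175.  107.]
286 268 [ 490. -177.   98.]
285 272 [ 487. -176.   84.]
277 240 [583.  60.  15.]
297 250 [ 527. -175.  147.]
283 228 [ 492. -160.  224.]
283 215 [ 485. -175.  276.]
285 197 [ 486. -184.  335.]
310 190 [ 563. -179.  331.]
305 235 [691.  54.   2.]
251 282 [ 411. -103.   23.]
```

View pics/side0c.png

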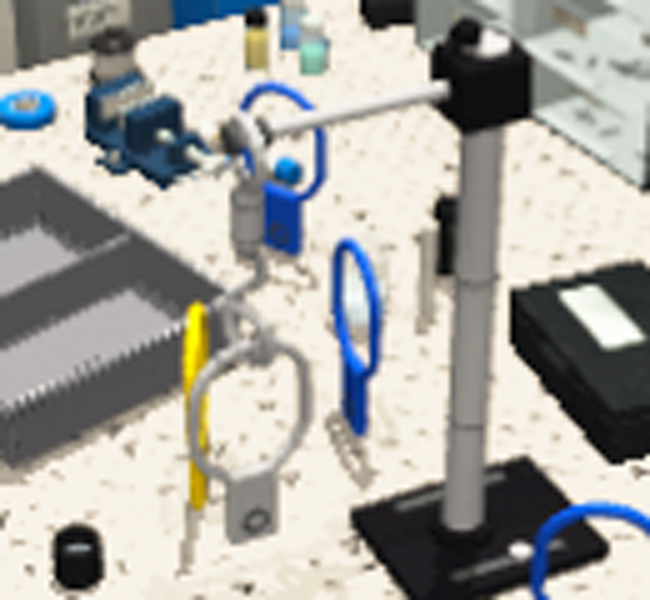

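```bash
cat >> h.py <<'E'
def rot(az,tilt,flip=1):
    "tool z horizontal heading az (deg) tilted down by tilt; tool x up for flip=1"
    a,t=np.radians([az,tilt])
    z=np.array([np.cos(a)*np.cos(t),np.sin(a)*np.cos(t),-np.sin(t)])
    y=flip*np.array([np.sin(a),-np.cos(a),0])
    return np.column_stack([np.cross(y,z),y,z])
E
python3 - <<'E'
from h import *
for f in (1,-1):
  for tilt in (0,15,30,45,60,90):
    r=[]
    for az in (100,86,70,50,30,15,0,-20,-60,-90):
        R=rot(az,tilt,f)
        ok=''
        for tgt in ((490,-176,76),(490,-176,140),(490,-176,276),(420,-172,130)):
            T=np.array(tgt)
            ok+='1' if arm.inverse_kinematics(T,R) is not None else '0'
        r.append(ok)
    print(f,tilt,r)
import pickle
c=pickle.load(open('top0.pkl','rb')); W=cloud(c); b=c['img'].astype(int)
m=(b[...,2]>b[...,0]+60)&np.isfinite(W[...,0]); m=m.astype(np.uint8)
n,l,s,_=cv2.connectedComponentsWithStats(m)
for i in range(1,n):
    if s[i,4]>15: q=W[l==i]; print(s[i],q.min(0).round(),q.max(0).round())
E
```

```text
1 0 ['1111', '1111', '1111', '1111', '1101', '1111', '0000', '0000', '1111', '1111']
1 15 ['1111', '1111', '1111', '1111', '0001', '1110', '0000', '0000', '1110', '1111']
1 30 ['1111', '1111', '1111', '1111', '0011', '1100', '0010', '0000', '1110', '1111']
1 45 ['1111', '1111', '1111', '1111', '0111', '1111', '0100', '0000', '1111', '1111']
1 60 ['1111', '1111', '1111', '1111', '1111', '1111', '1111', '1011', '1101', '1111']
1 90 ['1111', '1111', '1111', '1111', '1111', '1111', '1111', '1111', '1111', '1111']
-1 0 ['1111', '1111', '1111', '1111', '1101', '1111', '1000', '0000', '1111', '1111']
-1 15 ['1111', '1111', '1111', '1111', '0001', '1110', '0000', '0000', '1110', '1111']
-1 30 ['1111', '1111', '1111', '1111', '0011', '1100', '0010', '0000', '1110', '1111']
-1 45 ['1111', '1111', '1111', '1111', '0111', '1101', '0100', '0010', '1111', '1111']
-1 60 ['1111', '1111', '1111', '1111', '1111', '1111', '1111', '1111', '1111', '1111']
-1 90 ['1111', '1111', '1111', '1111', '1111', '1111', '1111', '1111', '1111', '1111']
[ 73   0  17  38 462] [964. 394.   4.] [1172.  516.  214.]
[  15   52   22   72 1334] [ 912.  794. -414.] [1217.  876. -248.]
[ 12 145  15  48 616] [ 720.  798. -450.] [ 892.  895. -256.]
[166 145   6   6  31] [739. 242.  10.] [753. 256.  26.]
[485 144  22  10 160] [ 664. -575.  165.] [ 697. -502.  278.]
[182 150  22  12  48] [682. 140. 123.] [709. 193. 144.]
[189 157  17  10  52] [684. 145.  44.] [707. 186.  66.]
[384 172  18  22  84] [ 595. -342.   49.] [ 643. -300.  144.]
[265 176  26   6  54] [628. -72. 118.] [641. -11. 144.]
[270 182  20   6  51] [627. -70.  45.] [639. -21.  70.]
[ 84 192  18  17 176] [588. 425.   4.] [632. 473.  20.]
```

Run:
```python
from h import *
import pickle
R=rot(86,30)
arm.move_ptp([350,250,520],rot(0,90))
print(status.read_time_s())
arm.move_ptp([430,-330,480],R)
T=np.array([487,-171,185])-125*R[:,2]
arm.move_ptp(T,R)
print(status.read_time_s(),status.read_joint_positions(),status.read_tool_pos(),T)
c=capture('wrist'); save(c,'w1.png'); pickle.dump(c,open('w1.pkl','wb'))
for tilt in (35,40,45,50,54):
    for z in (76,95,115): 
        print(tilt,z,''.join('1' if arm.inverse_kinematics([488,-172,z]-10*rot(a,tilt)[:,2],rot(a,tilt)) is not None else '0' for a in range(100,-31,-5)))
```

```text
2.0917
6.2 [ 1.32944312  0.99429817 -0.99944763  1.35372098 -0.16951648  1.57496545
  0.38984289] [ 480.060268   -279.43728859  249.00711896] [ 479.44864021 -278.98947618  247.5       ]
35 76 111111111111110111000000000
35 95 111111111111110111000000000
35 115 111111111111110111000000000
40 76 111111111111110111100000000
40 95 111111111111110111100000000
40 115 111111111111111011100000000
45 76 111111111111110111110000000
45 95 111111111111111011110000000
45 115 111111111111111011111000000
50 76 111111111111111011111100000
50 95 111111111111111011111110001
50 115 111111111111111101111111111
54 76 111111111111111111111111111
54 95 111111111111111111111111111
54 115 111111111111111110111111111
```

View pics/w1.png

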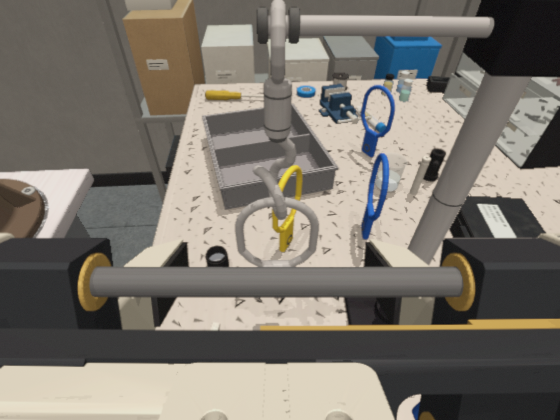

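Run:
```python
from h import *
import pickle
c=pickle.load(open('w1.pkl','rb')); W=cloud(c)
m=(abs(W[...,0]-488)<60)&(abs(W[...,1]+172)<50)&(W[...,2]>55)&(W[...,2]<350)
p=W[m]; print(len(p))
for z in range(330,90,-8):
    q=p[abs(p[:,2]-z)<4]
    if len(q): print(z,len(q),'x',np.percentile(q[:,0],[0,50,100]).round(1),'y',np.percentile(q[:,1],[0,50,100]).round(1))
q=p[(p[:,2]>140)&(p[:,2]<165)]
print(np.polyfit(q[:,0],q[:,1],1))
a=cv2.cvtColor(c['img'],cv2.COLOR_RGB2BGR)[125:275,220:340]; cv2.imwrite('pics/w1c.png',cv2.resize(a,None,fx=4,fy=4,interpolation=cv2.INTER_CUBIC))
# plan x,y,z map for the coil pixels
for v in range(140,232,5):
    print(v,[(u,*W[v,u].round().astype(int)) for u in range(244,312,6) if m[v,u]])
```

```text
8600
330 1683 x [476.9 500.7 548. ] y [-190.2 -176.7 -167.8]
322 1608 x [476.8 507.  548. ] y [-193.6 -177.8 -171.4]
314 270 x [477.7 486.5 498.7] y [-193.3 -191.  -172.9]
306 169 x [482.9 486.6 491. ] y [-192.2 -188.7 -183.2]
298 62 x [482.9 486.9 490.7] y [-187.6 -183.5 -171.4]
290 501 x [479.3 487.5 496.8] y [-180.5 -176.7 -163.1]
282 332 x [479.2 487.5 497.1] y [-180.3 -177.7 -169.3]
274 312 x [479.1 487.3 496.8] y [-180.6 -177.8 -168.8]
266 284 x [478.9 487.6 497. ] y [-180.2 -177.7 -169.4]
258 176 x [479.3 487.6 496.3] y [-179.6 -177.2 -171. ]
250 105 x [484.  494.  499.2] y [-176.5 -172.  -167.7]
242 99 x [491.3 497.7 502. ] y [-172.4 -170.4 -166.6]
234 84 x [493.6 497.4 502. ] y [-171.3 -169.5 -163.2]
226 407 x [469.5 481.4 500.2] y [-190.1 -176.8 -154.3]
218 209 x [470.1 487.1 493.9] y [-194.4 -189.7 -150.6]
210 154 x [483.2 488.1 492.9] y [-195.5 -192.7 -148.8]
202 74 x [486.2 489.8 493.9] y [-195.4 -193.6 -151. ]
194 375 x [466.1 484.3 510.4] y [-193.8 -173.  -155.9]
186 261 x [458.1 485.  517.5] y [-186.6 -173.3 -158.9]
178 153 x [454.2 510.4 522.4] y [-176.5 -173.2 -167.
[... 3475 characters left out ...]
.int64(489), np.int64(-195), np.int64(207)), (286, np.int64(494), np.int64(-192), np.int64(203)), (298, np.int64(506), np.int64(-175), np.int64(186)), (304, np.int64(511), np.int64(-175), np.int64(186)), (310, np.int64(516), np.int64(-173), np.int64(184))]
215 [(244, np.int64(461), np.int64(-174), np.int64(182)), (280, np.int64(489), np.int64(-194), np.int64(201)), (286, np.int64(494), np.int64(-190), np.int64(196)), (310, np.int64(516), np.int64(-176), np.int64(180))]
220 [(244, np.int64(460), np.int64(-172), np.int64(174)), (310, np.int64(517), np.int64(-176), np.int64(175))]
225 [(310, np.int64(517), np.int64(-175), np.int64(167))]
230 [(310, np.int64(518), np.int64(-174), np.int64(159))]
```

View pics/w1c.png

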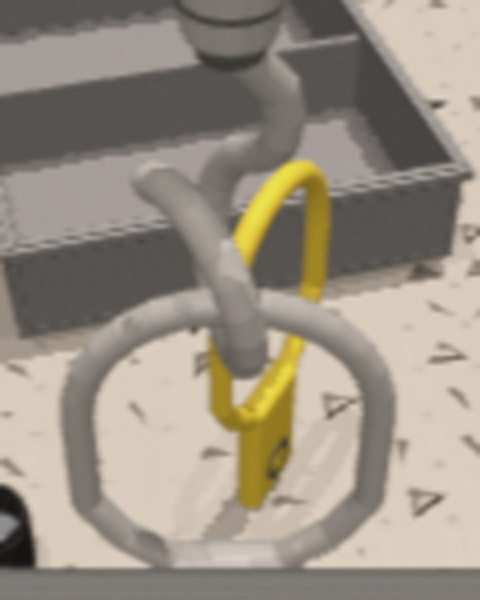

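Run:
```python
from h import *
for tilt in (42,46,50,54):
    print(tilt)
    for a,z in ((87,76),(87,95),(70,95),(55,95),(45,95),(40,95),(36,95),(32,95),(28,95),(36,122),(32,122),(28,122)):
        q=arm.inverse_kinematics(np.array([488,-172,z])-10*rot(a,tilt)[:,2],rot(a,tilt))
        print(a,z,None if q is None else np.round(q,2))
```

```text
42
87 76 [ 1.22  1.   -0.92  1.68 -0.02  1.1   0.41]
87 95 [ 1.22  0.98 -0.93  1.67 -0.04  1.13  0.4 ]
70 95 [ 1.34  0.92 -0.94  1.85 -0.15  0.86  0.32]
55 95 [ 1.43  0.87 -0.97  2.01 -0.27  0.6   0.27]
45 95 [ 1.48  0.85 -1.01  2.12 -0.37  0.41  0.24]
40 95 [ 1.5   0.84 -1.04  2.18 -0.42  0.31  0.23]
36 95 [ 1.52  0.84 -1.07  2.22 -0.46  0.23  0.22]
32 95 [ 1.54  0.85 -1.1   2.26 -0.51  0.14  0.22]
28 95 None
36 122 [ 1.54  0.78 -1.09  2.21 -0.48  0.28  0.21]
32 122 [ 1.56  0.78 -1.12  2.25 -0.53  0.2   0.2 ]
28 122 [ 1.47  0.68 -0.99  2.3  -1.25  0.22  0.84]
46
87 76 [ 1.2   0.96 -0.91  1.7   0.    1.06  0.38]
87 95 [ 1.2   0.93 -0.92  1.7  -0.01  1.09  0.37]
70 95 [ 1.31  0.87 -0.93  1.86 -0.13  0.84  0.28]
55 95 [ 1.38  0.81 -0.95  2.02 -0.25  0.59  0.21]
45 95 [ 1.43  0.78 -0.98  2.12 -0.34  0.42  0.17]
40 95 [ 1.44  0.77 -1.    2.17 -0.39  0.32  0.16]
36 95 [ 1.46  0.77 -1.02  2.21 -0.43  0.25  0.14]
32 95 [ 1.47  0.76 -1.04  2.25 -0.48  0.16  0.13]
28 95 None
36 122 [ 1.48  0.71 -1.04  2.2  -0.45  0.31  0.12]
32 122 [ 1.49  0.7  -1.06  2.23 -0.5   0.23  0.11]
28 122 [ 1.5   0.
[... 545 characters left out ...]
[ 1.41  0.62 -1.    2.22 -0.46  0.26  0.02]
28 122 [ 1.42  0.61 -1.01  2.25 -0.51  0.19 -0.  ]
54
87 76 [ 1.15  0.87 -0.88  1.76  0.06  0.99  0.31]
87 95 [ 1.16  0.84 -0.9   1.75  0.04  1.02  0.31]
70 95 [ 1.23  0.77 -0.89  1.89 -0.07  0.8   0.19]
55 95 [ 1.28  0.71 -0.88  2.02 -0.18  0.58  0.08]
45 95 [ 1.3   0.66 -0.89  2.11 -0.27  0.44  0.02]
40 95 [ 1.3   0.64 -0.89  2.15 -0.32  0.36 -0.01]
36 95 [ 1.3   0.63 -0.89  2.19 -0.36  0.3  -0.03]
32 95 [ 1.3   0.61 -0.9   2.22 -0.41  0.24 -0.06]
28 95 [ 1.29  0.6  -0.91  2.25 -0.46  0.17 -0.08]
36 122 [ 1.32  0.57 -0.92  2.17 -0.37  0.36 -0.05]
32 122 [ 1.32  0.56 -0.92  2.2  -0.42  0.3  -0.08]
28 122 [ 1.32  0.54 -0.92  2.23 -0.46  0.24 -0.1 ]
```

Run:
```python
from h import *
R=rot(87,50); g=np.array([488,-173,76.]); T=g-10*R[:,2]
Rf=rot(32,50); print(arm.inverse_kinematics(np.array([426,-191,122])-10*Rf[:,2],Rf), arm.inverse_kinematics(np.array([436,-188,122])-10*Rf[:,2],Rf))
arm.servo_line(T-90*R[:,2],150,R)
print(arm.servo_line(T,100,guard=6))
f0=np.array(status.read_ft_force())
print(f0,status.read_tool_pos(),T,status.read_time_s())
jaws.grab(25)
print(status.read_ft_force()-f0,status.read_finger_gap(),status.read_time_s())
c=capture('wrist'); save(c,'w2.png')
c=capture('side'); save(c,'s2.png')
a=cv2.imread('pics/w2.png'); b=cv2.imread('pics/s2.png')[170:290,235:365]
cv2.imwrite('pics/m2.png',np.hstack([cv2.resize(a,(440,330)),cv2.resize(b,(357,330))]))
```

```text
[ 1.59545507  0.61289831 -1.04154125  2.27349983 -0.45800466  0.32324882
  0.11736519] [ 1.56598429  0.61472095 -1.03580658  2.26565056 -0.45960998  0.31212388
  0.10094936]
False
[ 0.36371965  0.04108294 -0.44854658] [ 488.01123427 -180.01449105   83.94990044] [ 487.66359096 -179.41906692   83.66044443] 8.1417
[-1.22449688 -0.59772147  1.03244371] 31.532764096324037 9.1083
```

View pics/m2.png

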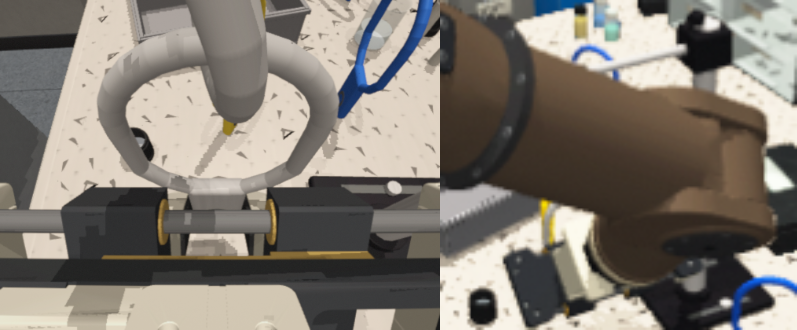

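```bash
cat >> h.py <<'E'
def T(g,az,tilt=50): return np.array(g,float)-10*rot(az,tilt)[:,2]
def go(g,az,feed=40,guard=5,tilt=50):
    s=arm.servo_line(T(g,az,tilt),feed,rot(az,tilt),guard=guard)
    print(g,az,'STOP' if s else 'ok',np.round(status.read_ft_force(),1),round(status.read_time_s(),2))
    return s
E
python3 - <<'E'
from h import *
s=go([488,-173,86],87) or go([488,-172.5,95],87)
for az in (80,73,66,59,52,45,38,32):
    if s: break
    s=go([488,-172.3,95],az,feed=25)
E
```

```text
[488, -173, 86] 87 ok [-0.8  0.2 -1.1] 9.61
[488, -172.5, 95] 87 ok [ 0.6 -0.  -1.8] 9.98
[488, -172.3, 95] 80 ok [ 0.5 -1.2 -1.1] 10.26
[488, -172.3, 95] 73 ok [-0.1  1.  -1.1] 10.53
[488, -172.3, 95] 66 ok [ 0.6  0.2 -2. ] 10.81
[488, -172.3, 95] 59 ok [-0.4  0.8 -2.1] 11.08
[488, -172.3, 95] 52 ok [-0.1 -0.8 -2. ] 11.36
[488, -172.3, 95] 45 ok [-0.3  0.2 -1.1] 11.63
[488, -172.3, 95] 38 ok [ 0.1  0.8 -2.2] 11.91
[488, -172.3, 95] 32 ok [-0.2  0.7 -0.8] 12.17
```

Run:
```python
from h import *
import pickle
c=capture('wrist'); save(c,'w3.png'); W=cloud(c); pickle.dump(c,open('w3.pkl','wb'))
m=(abs(W[...,0]-488)<60)&(abs(W[...,1]+172)<60)&(W[...,2]>100)&(W[...,2]<300)
p=W[m]
for z in range(285,130,-8):
    q=p[abs(p[:,2]-z)<4]
    if len(q): print(z,len(q),'x',np.percentile(q[:,0],[0,50,100]).round(1),'y',np.percentile(q[:,1],[0,50,100]).round(1))
cv2.imwrite('pics/w3c.png',cv2.resize(cv2.imread('pics/w3.png')[0:280],(800,400)))
```

```text
221 75 x [487.6 488.5 489.7] y [-155.7 -153.2 -150.4]
213 3383 x [476.4 484.6 503. ] y [-194.8 -167.6 -147.6]
205 3641 x [472.2 479.5 507.3] y [-197.5 -159.6 -145.7]
197 5493 x [428.  485.7 508.6] y [-213.6 -185.5 -142. ]
189 23103 x [428.  451.3 509.2] y [-232.  -185.9 -140.9]
181 18743 x [428.  458.4 508.8] y [-232.  -198.2 -140.1]
173 21277 x [428.  464.8 509.5] y [-232.  -182.5 -122.8]
165 5540 x [428.  464.6 509. ] y [-232.  -176.1 -112.1]
157 1308 x [429.5 469.3 508.9] y [-232.  -185.8 -112. ]
149 1122 x [449.3 474.3 509.7] y [-232.  -194.2 -140.6]
141 1042 x [450.1 477.5 508.4] y [-205.6 -188.9 -145.3]
133 1456 x [450.8 484.4 506.3] y [-205.2 -173.4 -147.8]
```

View pics/w3c.png

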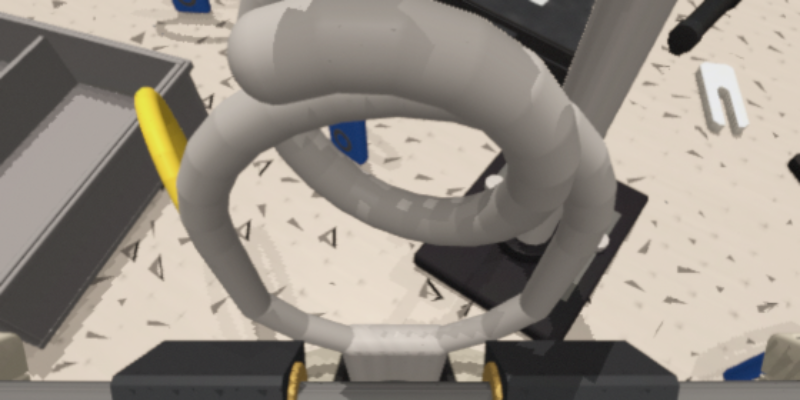

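Run:
```python
from h import *
s=False
for z in (101,107,113,118,122):
    s=s or go([488,-172.3,z],32,feed=25,guard=4)
```

```text
[488, -172.3, 101] 32 ok [-0.1 -0.7 -1.3] 12.61
[488, -172.3, 107] 32 ok [ 0.2 -0.1 -1.7] 13.0
[488, -172.3, 113] 32 ok [ 0.7  0.1 -1.5] 13.39
[488, -172.3, 118] 32 ok [ 0.6  0.7 -1.9] 13.74
[488, -172.3, 122] 32 ok [-0.3  0.2 -1.5] 14.05
```

Run:
```python
from h import *
d=np.array([-np.cos(np.radians(17)),-np.sin(np.radians(17)),0])
s=False
for k in (8,16,24,34,44,54,64):
    s=s or go(np.array([488,-172.3,122])+k*d,32,feed=35,guard=4)
    if s: break
```

```text
[ 480.34956195 -174.63897364  122.        ] 32 ok [-0.3 -0.2 -2. ] 14.43
[ 472.6991239  -176.97794728  122.        ] 32 ok [-0.1 -0.4 -1.5] 14.8
[ 465.04868586 -179.31692091  122.        ] 32 ok [ 1.1  0.2 -1.6] 15.18
[ 455.4856383  -182.24063796  122.        ] 32 ok [ 0.5 -0.3 -1.1] 15.61
[ 445.92259074 -185.16435501  122.        ] 32 ok [ 0.3 -0.1 -1.3] 16.04
[ 436.35954318 -188.08807206  122.        ] 32 ok [-0.9  0.  -1.5] 16.48
[ 426.79649562 -191.0117891   122.        ] 32 ok [-0.2 -0.  -1.7] 16.91
```

Run:
```python
from h import *
C=np.array([487,160.]);tx=np.array([np.cos(np.radians(12.1)),np.sin(np.radians(12.1))]);ty=np.array([-tx[1],tx[0]])
for nm,k in (('L',58),('R',-58)):
  for az in (192.1,12.1):
    for tilt in (130,135,140):
        R=rot(az,tilt); s=55 if az>90 else -55
        g=C+k*ty+s*tx
        o=[]
        for z in (66,160,260):
            q=arm.inverse_kinematics(np.r_[g,z]-10*R[:,2],R); o.append(None if q is None else np.round(q,2).tolist())
        print(nm,az,tilt,g.round(),o)
```

```text
L 192.1 130 [529. 228.] [[0.11, 0.76, -1.07, 2.39, 2.04, 1.0, -0.69], [0.17, 0.46, -1.06, 2.32, 1.76, 0.72, -0.48], [0.15, 0.15, -0.9, 2.21, 1.19, 0.46, 0.07]]
L 192.1 135 [529. 228.] [[0.07, 0.82, -1.07, 2.45, 2.16, 1.16, -0.81], [0.13, 0.48, -1.06, 2.39, 1.94, 0.82, -0.67], [-0.22, 0.1, -0.53, 2.3, 1.5, 0.41, -0.28]]
L 192.1 140 [529. 228.] [[0.04, 0.9, -1.07, 2.51, 2.25, 1.35, -0.88], [0.09, 0.54, -1.06, 2.46, 2.08, 0.98, -0.82], [0.23, 0.21, -1.07, 2.34, 1.79, 0.61, -0.54]]
L 12.1 130 [421. 205.] [[0.11, 1.08, -1.04, 1.53, 0.45, 1.59, -2.39], [-0.24, 0.72, -0.34, 1.52, -0.01, 1.59, -1.94], [-0.35, 0.61, -0.16, 1.44, -0.11, 1.77, -1.86]]
L 12.1 135 [421. 205.] [[0.09, 1.12, -1.02, 1.47, 0.41, 1.67, -2.37], [-0.24, 0.78, -0.34, 1.46, -0.02, 1.68, -1.94], [0.11, 0.91, -1.12, 1.34, 0.25, 1.93, -2.4]]
L 12.1 140 [421. 205.] [[0.06, 1.15, -0.98, 1.41, 0.37, 1.73, -2.34], [0.08, 1.06, -1.05, 1.38, 0.3, 1.85, -2.38], [0.08, 0.94, -1.07, 1.3, 0.2, 1.98, -2.39]]
R 192.1 130 [553. 115.] [[0.44, 0.74, -1.06, 2.44, 2.22, 0.83, -0.58], [0.5, 0.42, -1.04, 2.36, 1.95, 0.49, -0.4], [0.75, 0.18, -1.18, 2.23, 1.12, 0.3, 0.41]]
R 192.1 135 [553. 115.] [[0.42, 0.81, -1.07, 2.5, 2.36, 0.99, -0.69], [0.49, 0.45, -1.05, 2.43, 2.21, 0.61, -0.65], [0.48, 0.1, -0.87, 2.32, 1.73, 0.19, -0.23]]
R 192.1 140 [553. 115.] [None, [0.47, 0.5, -1.06, 2.5, 2.37, 0.77, -0.8], [0.59, 0.14, -1.02, 2.38, 2.26, 0.31, -0.75]]
R 12.1 130 [445.  92.] [[0.22, 0.99, -0.88, 1.56, 0.43, 1.58, -2.15], [0.3, 0.95, -1.08, 1.51, 0.43, 1.77, -2.24], [0.3, 0.84, -1.1, 1.42, 0.34, 1.91, -2.22]]
R 12.1 135 [445.  92.] [[0.2, 1.04, -0.87, 1.5, 0.41, 1.67, -2.15], [0.27, 1.0, -1.07, 1.45, 0.41, 1.84, -2.25], [0.26, 0.88, -1.06, 1.37, 0.31, 1.98, -2.22]]
R 12.1 140 [445.  92.] [[0.17, 1.09, -0.85, 1.44, 0.38, 1.75, -2.14], [0.24, 1.03, -1.01, 1.4, 0.37, 1.91, -2.23], [-0.19, 0.7, -0.16, 1.38, -0.01, 1.94, -1.72]]
```

Run:
```python
from h import *
import pickle
for n in ('side','w1'):
    c=pickle.load(open(n+('0' if n=='side' else '')+'.pkl','rb')); W=cloud(c)
    m=(abs(W[...,0]-487)<150)&(abs(W[...,1]-160)<170)&(W[...,2]>44)&(W[...,2]<58)
    b=c['img'].astype(int); m&=(b.max(-1)-b.min(-1)<40)
    k=cv2.minAreaRect(W[m][:,:2].astype(np.float32)); print(n,m.sum(),k)
print(status.read_time_s())
q=arm.inverse_kinematics([380,-50,460],rot(20,90)); print(q)
s=go([400,-250,130],32,feed=120,guard=6)
if not s: s=go([390,-270,330],32,feed=200,guard=8)
if not s:
    arm.move_ptp([380,-50,460],rot(20,90)); print(status.read_joint_positions(),status.read_time_s())
    R=rot(12.1,140); arm.move_ptp(np.array([421,205,260.])-10*R[:,2],R)
    print(status.read_joint_positions(),status.read_finger_gap(),status.read_time_s(),np.round(status.read_ft_force(),1))
c=capture('top'); save(c,'t4.png'); pickle.dump(c,open('t4.pkl','wb')); c=capture('wrist'); save(c,'w4.png')
a=cv2.imread('pics/t4.png')[110:310,100:400]; b=cv2.imread('pics/w4.png')
cv2.imwrite('pics/m4.png',np.hstack([cv2.resize(a,(450,300)),cv2.resize(b,(350,300))]))
```

```text
side 536 ((489.0796813964844, 158.63748168945312), (205.35400390625, 250.048095703125), 12.887322425842285)
w1 1234 ((485.91900634765625, 158.29330444335938), (200.10723876953125, 243.71380615234375), 12.148052215576172)
16.9083
[ 1.06104607 -0.04560288 -0.97515838  1.6393046  -0.03778027  1.5279157
 -1.1337393 ]
[400, -250, 130] 32 ok [ 0.1  0.6 -1. ] 17.6
[390, -270, 330] 32 ok [ 0.6  0.5 -0.9] 18.76
[ 1.0619919  -0.04399401 -0.97407401  1.64099407 -0.03787154  1.52700579
 -1.13238695] 19.9333
[ 0.05969144  0.9144381  -0.99974494  1.30421581  0.17416639  1.97164571
 -2.34408898] 31.848306022375773 21.2167 [-0.5 -0.5 -1.1]
```

View pics/m4.png

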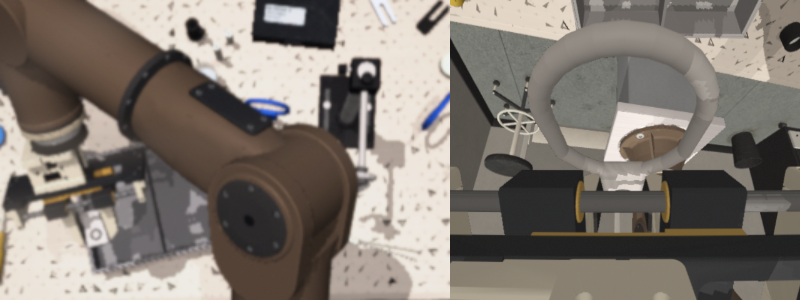

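Run:
```python
from h import *
arm.set_joints([-0.35,0.61,-0.16,1.44,-0.11,1.77,-1.86])
R=rot(12.1,140)
C=np.array([487,159.]);tx=R[:2,0]*0+np.array([.978,.2096]);ty=np.array([-.2096,.978])
g=C+58*ty-53*tx
o=[]
for z in (200,130,66):
    q=arm.inverse_kinematics(np.r_[g,z]-10*R[:,2],R); print(z,np.round(q,2))
arm.move_ptp(np.r_[g,200]-10*R[:,2],R)
print(np.round(status.read_joint_positions(),2),status.read_time_s())
print(arm.servo_line(np.r_[g,100]-10*R[:,2],150,guard=6))
print(arm.servo_line(np.r_[g,66]-10*R[:,2],60,guard=5))
print(np.round(status.read_joint_positions(),2),status.read_tool_pos(),status.read_time_s(),np.round(status.read_ft_force(),1))
import pickle
c=capture('side'); save(c,'s5.png'); b=cv2.imread('pics/s5.png')[120:330,130:400]
d=capture('top'); save(d,'t5.png'); a=cv2.imread('pics/t5.png')[130:310,100:380]
cv2.imwrite('pics/m5.png',np.hstack([cv2.resize(a,(420,270)),cv2.resize(b,(378,270))]))
```

```text
200 [-0.35  0.77 -0.15  1.39 -0.12  1.82 -1.84]
130 [-0.35  0.85 -0.15  1.43 -0.11  1.71 -1.83]
66 [-0.35  0.93 -0.15  1.45 -0.09  1.62 -1.81]
[-0.34  0.78 -0.16  1.39 -0.12  1.82 -1.84] 22.5083
False
False
[-0.35  0.93 -0.15  1.45 -0.09  1.62 -1.81] [430.49013588 206.25655045  72.38766599] 24.0417 [-0.7 -1.3 -1.2]
```

View pics/m5.png

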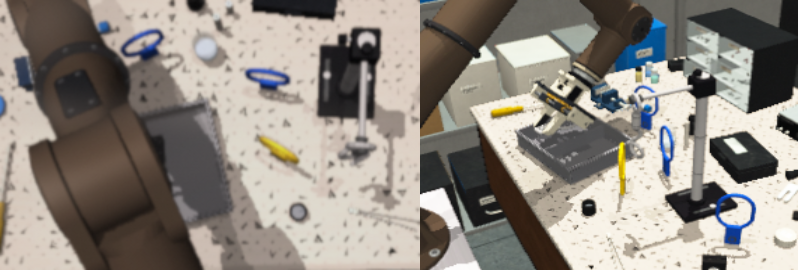

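Run:
```python
from h import *
import pickle
jaws.release(); arm.wait(0.3)
R=rot(12.1,140); p=np.array(status.read_tool_pos())
print(status.read_time_s(), np.round(status.read_ft_force(),1))
arm.servo_line(p-100*R[:,2],200)
arm.move_ptp([440,150,330],rot(12.1,90))
c=capture('wrist'); save(c,'w6.png'); pickle.dump(c,open('w6.pkl','wb'))
print(status.read_time_s(), np.round(status.read_joint_positions(),2))
W=cloud(c)
m=(W[...,2]>42)&(W[...,2]<58); print(cv2.minAreaRect(W[m][:,:2].astype(np.float32)))
# hook pick IKs from several headings
for az in (86,-94,-3):
  for tilt in (0,10,20):
    R=rot(az,tilt); q=[arm.inverse_kinematics(np.array(t),R) for t in ((488,-172,276),(448,-170,287),(448,-170,400))]
    print(az,tilt,[None if x is None else np.round(x,2).tolist() for x in q])
```

```text
25.5083 [-0.2 -0.1  0.2]
27.3083 [-0.31  0.12 -0.15  1.8   0.02  1.23 -1.82]
((514.9622192382812, 46.28611755371094), (206.20237731933594, 481.1260681152344), 14.164191246032715)
86 0 [[0.77, 0.9, -0.0, 1.59, -0.98, 1.97, 1.04], [1.4, 1.16, -1.08, 1.61, -0.47, 1.51, 0.47], [1.4, 0.98, -1.07, 1.57, -0.63, 1.62, 0.41]]
86 10 [[1.34, 1.1, -1.07, 1.53, -0.39, 1.48, 0.41], [1.4, 1.06, -1.07, 1.61, -0.4, 1.48, 0.44], [1.4, 0.89, -1.07, 1.54, -0.55, 1.61, 0.38]]
86 20 [[1.33, 1.0, -1.07, 1.54, -0.32, 1.44, 0.37], [1.39, 0.95, -1.07, 1.61, -0.34, 1.45, 0.41], [1.39, 0.79, -1.07, 1.52, -0.47, 1.6, 0.35]]
-94 0 [[-0.19, 0.79, -0.34, 1.99, 1.16, 1.96, 1.82], [-0.22, 0.74, -0.34, 2.08, 1.1, 1.94, 1.77], [-0.35, 0.51, -0.16, 2.05, 1.12, 1.92, 2.05]]
-94 10 [[-0.05, 0.72, -0.52, 1.97, 1.16, 1.93, 1.88], [-0.08, 0.66, -0.52, 2.06, 1.1, 1.91, 1.84], [-0.06, 0.46, -0.52, 1.99, 1.11, 1.97, 2.1]]
-94 20 [[0.1, 0.66, -0.71, 1.95, 1.14, 1.88, 1.95], [0.2, 0.66, -0.89, 2.03, 1.12, 1.97, 1.87], [0.11, 0.41, -0.71, 1.93, 1.07, 1.92, 2.18]]
-3 0 [None, None, None]
-3 10 [None, None, None]
-3 20 [None, None, [0.39, -0.25, 0.19, 2.57, 4.15, 0.57, 0.89]]
```

View pics/w6.png

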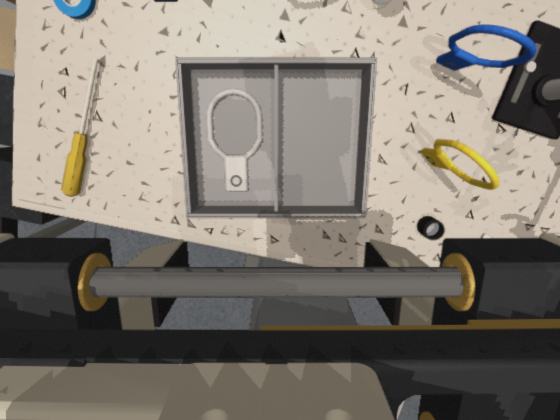

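Run:
```python
from h import *
import pickle
arm.move_ptp([350,200,520],rot(12.1,90))
arm.move_ptp([430,-330,480],rot(86,30))
R=rot(86.6,10); B=np.array([487.7,-172,276.]); T0=B-8*R[:,2]
arm.move_ptp(T0-120*R[:,2],R)
arm.wait(.2)
c=capture('wrist'); W=cloud(c)
print(np.round(status.read_joint_positions(),2),status.read_time_s(),np.round(status.read_ft_force(),1))
for z in (292,285,280,275,270,265,260,256,250,240):
    m=(abs(W[...,0]-488)<40)&(abs(W[...,1]+172)<50)&(abs(W[...,2]-z)<2)
    q=W[m]; print(z,len(q),q.min(0).round(1) if len(q) else '',q.max(0).round(1) if len(q) else '')
m=(abs(W[...,0]-488)<9)&(abs(W[...,1]+172)<60)&(W[...,2]>294)&(W[...,2]<345)
q=W[m]; print(q.min(0),q.max(0))
```

```text
[ 1.34  1.15 -1.05  1.22 -0.35  1.77  0.35] 31.375 [-0.7  1.  -0.2]
292 146 [ 479.7 -180.   290.1] [ 496.5 -165.9  293.8]
285 91 [ 478.9 -180.2  283. ] [ 496.6 -168.3  287. ]
280 93 [ 479.6 -181.1  278.1] [ 496.7 -171.4  282. ]
275 89 [ 479.6 -180.5  273. ] [ 496.7 -171.6  276.9]
270 92 [ 479.5 -180.3  268.1] [ 496.9 -171.1  272. ]
265 86 [ 479.5 -181.3  263.1] [ 496.9 -171.4  267. ]
260 74 [ 479.4 -180.4  258.1] [ 496.  -172.3  262. ]
256 37 [ 482.  -177.9  254.1] [ 494.1 -172.1  257.7]
250 39 [ 487.4 -174.3  248.1] [ 498.3 -167.4  251.8]
240 31 [ 494.  -171.9  238.2] [ 501.3 -168.5  241.9]
[ 479.01806758 -193.88885959  295.57761677] [ 496.98273507 -152.92288582  337.27763845]
```

Run:
```python
from h import *
R=rot(86.6,10); B=np.array([488.1,-171.6,276.]); T0=B-8*R[:,2]
def L(p,feed,guard):
    s=arm.servo_line(p,feed,R,guard=guard); print(s,np.round(status.read_ft_force(),1),np.round(status.read_tool_pos(),1),round(status.read_time_s(),2)); return s
if L(T0,100,6): raise SystemExit
jaws.grab(40); print(status.read_finger_gap(),np.round(status.read_ft_force(),1))
if L(T0+[0,0,9],40,8): raise SystemExit
d=np.array([-.9983,.058,0])
if L(T0+[0,0,9]+20*d,50,8): raise SystemExit
if L(T0+[0,0,9]+50*d,80,8): raise SystemExit
c=capture('top'); print(status.read_time_s())
R2=rot(12.1,68)
C=np.array([487,159.]);tx=np.array([.978,.2096]);ty=np.array([-.2096,.978])
for s in (12,):
    g=C-58*ty+s*tx
    for z in (220,65): print(g,arm.inverse_kinematics(np.r_[g,z]-8*R2[:,2],R2))
```

```text
False [-0.6 -0.4 -0.4] [ 487.8 -180.1  277.3] 32.73
16.59370755249217 [ 1.4 -0.3 -1. ]
False [-0.  -0.4 -3.7] [ 487.6 -179.5  286.4] 34.27
False [ 0.2  0.9 -3.9] [ 467.5 -178.5  286.4] 34.82
False [ 0.7 -0.5 -3.5] [ 437.5 -176.8  286.5] 35.34
35.3917
[510.8928 104.7912] [-0.70257635  0.08417955  0.39745162  2.19211281  0.01151529  0.48971276
 -1.68141212]
[510.8928 104.7912] None
```

Run:
```python
from h import *
C=np.array([487,159.]);tx=np.array([.978,.2096]);ty=np.array([-.2096,.978])
for az in (12.1,192.1):
  for tilt in (62,68,75,85,100):
    R2=rot(az,tilt); g=C-58*ty+(12 if az<90 else -12)*tx
    print(az,tilt,[None if (q:=arm.inverse_kinematics(np.r_[g,z]-8*R2[:,2],R2)) is None else np.round(q,2).tolist() for z in (220,66)])
print(arm.inverse_kinematics([390,-60,470],rot(100,68)),arm.inverse_kinematics([350,200,520],rot(192,80)))
```

```text
12.1 62 [[-0.73, 0.05, 0.4, 2.28, 0.12, 0.34, -1.79], [0.2, 0.47, -0.68, 2.38, 1.91, 0.38, 2.73]]
12.1 68 [[-0.7, 0.08, 0.4, 2.19, 0.01, 0.49, -1.68], None]
12.1 75 [[-0.51, 0.14, 0.21, 2.08, -0.01, 0.66, -1.66], [-1.01, 0.57, 0.95, 2.28, -1.16, 0.5, -0.51]]
12.1 85 [[-0.48, 0.23, 0.21, 1.93, -0.05, 0.9, -1.61], [-0.82, 0.53, 0.71, 2.12, -0.63, 0.6, -1.04]]
12.1 100 [[0.39, 0.61, -1.05, 1.65, 0.46, 1.37, -2.12], [-0.34, 0.57, 0.06, 1.86, -0.06, 0.89, -1.6]]
192.1 62 [[0.31, 0.79, -1.07, 1.48, 0.43, 1.7, 0.98], [0.35, 1.06, -1.18, 1.59, 0.68, 1.56, 0.81]]
192.1 68 [[0.35, 0.72, -1.07, 1.55, 0.43, 1.58, 1.0], [0.38, 1.0, -1.17, 1.68, 0.7, 1.45, 0.8]]
192.1 75 [[0.39, 0.63, -1.06, 1.64, 0.44, 1.44, 1.01], [0.41, 0.92, -1.16, 1.78, 0.74, 1.3, 0.77]]
192.1 85 [[0.45, 0.51, -1.06, 1.77, 0.43, 1.22, 1.04], [0.45, 0.8, -1.13, 1.93, 0.79, 1.07, 0.73]]
192.1 100 [[0.54, 0.32, -1.05, 1.98, 0.42, 0.87, 1.07], [0.41, 0.59, -0.97, 2.16, 0.93, 0.66, 0.58]]
[ 1.36812381  0.22608968 -1.26560251  1.54011247 -0.15394744  1.63827369
  0.27070022] [ 0.31259155  0.1900999  -1.09643005  1.36606151  0.07631322  1.83453695
  1.00586709]
```

Run:
```python
from h import *
R=rot(86.6,10)
arm.servo_line([420,-190,400],200,guard=10)
arm.move_ptp([390,-60,470],rot(100,60))
print(status.read_time_s(),np.round(status.read_joint_positions(),2))
arm.set_joints([-0.35,0.61,-0.16,1.44,-0.11,1.77,1.28])
R2=rot(192.1,68)
C=np.array([487,159.]);tx=np.array([.978,.2096]);ty=np.array([-.2096,.978])
g=C-58*ty-12*tx
P=lambda z: np.r_[g,z]-8*R2[:,2]
for z in (200,66): print(z,np.round(arm.inverse_kinematics(P(z),R2),2))
arm.move_ptp(P(200),R2)
print(status.read_time_s(),np.round(status.read_joint_positions(),2),status.read_finger_gap())
print(arm.servo_line(P(110),150,guard=8),arm.servo_line(P(66),60,guard=6))
print(status.read_time_s(),np.round(status.read_tool_pos(),1),P(66).round(1),np.round(status.read_ft_force(),1))
c=capture('side'); save(c,'s7.png'); b=cv2.imread('pics/s7.png')[150:290,160:340]
d=capture('wrist'); save(d,'w7.png'); a=cv2.imread('pics/w7.png')
cv2.imwrite('pics/m7.png',np.hstack([cv2.resize(a,(400,300)),cv2.resize(b,(386,300))]))
```

```text
36.9833 [ 1.36  0.3  -1.25  1.54 -0.22  1.66  0.28]
200 [-0.2   0.51 -0.13  1.62  0.02  1.4   1.45]
66 [-0.21  0.66 -0.12  1.73  0.04  1.13  1.44]
39.675 [-0.2   0.51 -0.13  1.62  0.02  1.4   1.45] 16.691556420034598
False True
41.1917 [488.7 100.   72.1] [490.4 100.4  73.4] [-0.7 -0.   0.8]
```

View pics/m7.png

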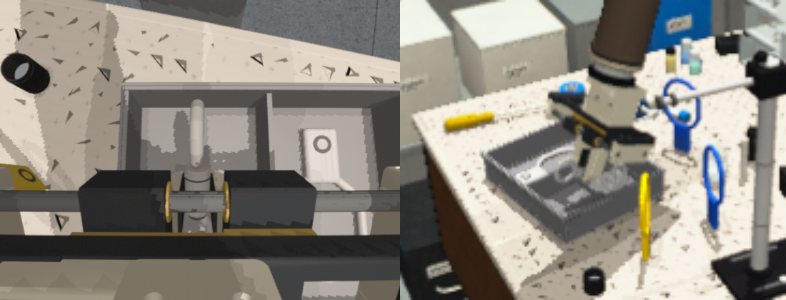

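Run:
```python
from h import *
R=rot(192.1,68)
p=np.array(status.read_tool_pos())+[0,0,2]
arm.servo_line(p,40)
jaws.release(); arm.wait(.4)
print(np.round(status.read_ft_force(),1))
arm.servo_line(p-100*R[:,2],200)
arm.move_ptp([430,150,330],rot(192.1,90)); arm.wait(.2)
print(status.read_time_s())
d=capture('wrist'); save(d,'w8.png'); c=capture('top'); save(c,'t8.png')
a=cv2.imread('pics/w8.png'); b=cv2.imread('pics/t8.png')[100:320,120:400]
cv2.imwrite('pics/m8.png',np.hstack([cv2.resize(a,(400,300)),cv2.resize(b,(382,300))]))
W=cloud(d); b=d['img']; 
C=np.array([487,159.]);tx=np.array([.978,.2096]);ty=np.array([-.2096,.978])
q=W.reshape(-1,3); q=q[np.isfinite(q[:,0])]; r=q[:,:2]-C; x=r@tx; y=r@ty
m=(abs(x)<90)&(y<-6)&(y>-110)&(q[:,2]>11); print('hook bin',m.sum(),q[m,2].max(),x[m].min(),x[m].max(),y[m].min(),y[m].max())
```

```text
[1.  1.  0.1]
44.8417
hook bin 32927 426.5407555829658 -89.99769863539291 60.93895504133979 -66.29894851185111 -6.000621992573333
```

View pics/m8.png

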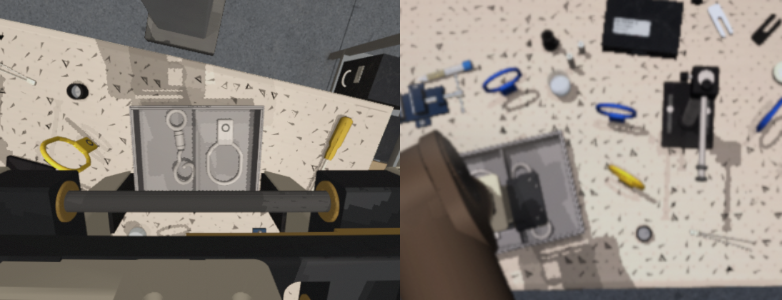

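Hook and link lie flat, one in each compartment: the hook runs from (178,115) to (182,172), the link sits at (225,160). The lens tube is undisturbed and the stand is empty.

```bash
python3 -c "
from rig import sign_off
print(sign_off())"
```

```text
the job is handed in; nothing more can be done
None
```

The job is handed in: link and hook lie at rest in the tray, one per compartment, with the other objects left standing. I saw no binding, but both parts were let go with the fingers just above the wall rim, so the link fell about 55 mm and the hook's eye end dropped while its coil was on or just above the floor.

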